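# Seat the lantern battery in its sprung charging dock

## Task

Fit the black battery pack into the bay of the charging dock: slip one end in under the hood and push the sprung contact plate back with it, lay the pack down flat, and let the spring ease it home slowly until its other end is tucked fully under the lip. Do not force it, do not let the spring snap back at any time, leave the pack lying flat and square in the bay and let go of it, and don't disturb the bowl, the clear box or the carabiner.

Things in the scene. Friction and masses are not known exactly. Their poses are not given: they have to be found in the camera images.
- pack_center (a point): Centre of the slab of the loose battery pack: black slab 90 (x) x 46 (y) x 18 (z) mm. On its top a dark-grey rib to grip: centred, along x, 26 long, 14 thick (y), from 18 to 44.5 mm above the slab's underside. About 160 g. Lies flat on the bench at the start, rib (z) up. Both ends alike: either may go under the hood.
- dock: Grey charging dock fixed to the bench, 138 (x) x 68 (y) x 50 (z) mm, origin centre of underside, z up. Bay along x, from the hooded sprung end (-x, robot side) to the lip end (+x). Bay floor at z 10 mm. Side walls inside y +-25, 7 mm high above the floor, flared outward up to z 22; the pack's 46 mm go between them.
- hood_edge (a point): Middle of the lower edge of the hood's mouth: dock x -30, z 41 mm. The hood runs from there to x -69, top at z 46, 56 mm clear between its cheeks; the sprung plate is inside. Hood to lip is 71 to 77 mm, shorter than the pack: it goes in only tilted, 22 to 32 degrees, hood end down.
- lip_nominal (a point): Nominal lower edge of the lip (dock x 44, z 30 mm; lip top z 50). Lip and end wall (6 mm further) are one adjustable stop, locked anywhere within +-3 mm along x of nominal: not reported, find it by feel. To pass any setting, the pack's lower hood-end edge must be in to dock x -43 mm at 23 degrees of tilt, about x -51 when flat.
- bay_seat (a point): Nominal point on the bay floor for the middle of the pack's underside once home: dock x 5, z 10 mm, axes as the dock's. The true one lies up to 3 mm either way along x: where the pack's end meets the end wall (nominal dock x 50) under the lip.
- plate (a joint): Travel (m) of the steel plate under the hood: 0 = free, face at dock x -35 mm; pushed towards -x up to a hard stop at 0.020 (face at x -55). 46 wide, 1 to 29 mm above the bay floor. Spring 2.7 N at 0, 450 N/m more, 12 N at the stop. With the pack home it reads 0.002 to 0.008 (by the stop's setting) and holds the pack against the end wall. Let go from further back, it snaps.
- bowl: Bystander: grey ceramic bowl, 116 mm across, 50 mm high; origin at the centre of its underside.
- clear_box: Bystander: clear plastic box with lid and latch, 104 x 144 x 60 mm; origin at the centre of its underside.
- carabiner: Bystander: stainless carabiner lying flat, about 82 x 46 x 8 mm; origin at its middle, on the bench.
- pack: The same battery pack; origin at the centre of its underside.
There are look-alikes about, which are no part of the job. What is meant by the pack is not yellow, and is the smaller of those in its own colour. Of the things shaped like the dock, the grey one is meant.

How it is judged:
By the outcome, as a careful person would: the job done as asked, in the order asked, and still so for the second after the job is handed in, with the robot touching nothing.
It also fails if it takes over 40 s, if anything falls off the work surface, if the arm or the gripper's body presses on something with over 40 N, if the wrist force passes 120 N, or if a joint passes its speed limit or range.

## Robot

A 6-joint arm with a two-finger parallel gripper is mounted at the origin on the work surface. World frame = base frame: x ahead of the robot, y to its left, z up, the work surface at z = 0. Lengths are in mm, angles in rad, forces in N, time in s.
With the tool pointing down it reaches from about 250 to 775 mm from the base axis. Payload 4 kg.
Tool frame: the origin (TCP) lies midway between the tips of the shut fingers; the grasp point (between the pads) lies 19 mm behind it (r.hold_point_z is the distance from the TCP to the grasp point, in mm); z points along the fingers, x is the direction in which the jaws open and shut, and the axes are right-handed (so a half turn about z gives the same grasp; the last joint's range is limited). The gripper opens to 85 mm and grips with 20 to 120 N. Pads are 22 mm wide; open, the fingers measure 114 mm over their backs; the gripper's body (76 mm by 85 mm) begins 54 mm behind the grasp point. The pads swing forward as they close: fully open they stand 13 mm farther back than shut.
Start: joints at [-1.422, 0.087, 1.371, -0, 1.684, -0.103], TCP at [137.027, -532.674, 231.341] pointing down, gripper open.
Joint ranges: [-3.1, 3.1], [-0.76, 2.03], [0.27, 2.55], [-1.08, 4.22], [0.17, 2.65], [-2.57, 2.57]. Speed limits (rad/s): [2.79, 2.79, 3.14, 3.14, 3.14, 3.14].

## Interface

Orientations are given as a unit quaternion [w, x, y, z].
In Python, from workcell import monitor, grab_frame, camera_info, job, r gives the robot as it stands. The module is installed in compiled form; this text tells all that it offers.
- The arm moves only by the shell command python3 -m creep 'ROWS' [FORCE]. ROWS is JSON, a list of rows, each a list of 7 numbers: the shift along the tool's x, y, z normalised to -1 to 1, where 1 is 800 mm, then the turn, a rotation vector about the tool's x, y, z normalised to -1 to 1, where 1 is 0.5 rad, then the gripper command: -1 is shut, 1 is fully open, values between are in proportion. In form: [[dx, dy, dz, ax, ay, az, jaw], ...]. A call has 1 to 12 rows; each row is the pose to reach, as a shift and turn from the pose commanded when the call began, along the tool's axes at that moment; what a row does not reach only later rows make up. A row lasts 1/10 s, in which the tool goes at most 50 mm and 8.59 degrees, less where a joint would pass 70% of its speed; a pose out of reach is approached as far as the arm can. A call with a number of a shift or a turn outside -1 to 1 is refused whole. A call with a gripper value outside its range is refused whole. The fingers move at their own pace and stop on an object; FORCE is the grip in N (left out, the last holds). Time passes only in rows, so rows that repeat a pose let the fingers close. It gives the time, the measured TCP pose, the force and the opening at its end, in the units of the state.
- monitor.get_obs(): the state, without advancing time (a new reading comes with each control period).
- grab_frame(name): name is "side" or "top"; returns (picture, depth): 480x640x3 uint8, blue, green, red; 480x640 float32, mm along the optical axis (not along the pixel's ray), 0 where there is no reading.
- camera_info(name): a dict with "fx", "fy", "cx", "cy" (pixels), "k1" (the pictures are not rectified: a ray, as slopes to the right and down, at radius r is drawn at 1 + k1 r^2 times it, then the intrinsics apply), "R" (3x3) and "t" (3): a world point X has camera coordinates R X + t. Camera axes: x right, y down, z forward; pixel columns grow to the right and rows downward; lengths in mm; the calibration is good to about 2 mm. A picture is of the moment at which its call begins. camera_info takes no time and is no camera call.
- job.close_job(): hands the job in, once; it reports no verdict.
The state is a dict: "time": time; "joints": joint angles; "dq": joint speeds; "joint_torque": joint torques, N m; "eef_pos": TCP position; "tcp_rot": TCP orientation; "contact_force": force on the tool from outside, world axes, zero at the start; "moment": the same for the moment, N m; "finger_gap": finger opening in mm.
Only numpy, scipy, OpenCV 4.12 (cv2) and the standard library are available. Lean on these libraries where they do the work, as an engineer would, in place of code of your own. Each camera call takes 0.05 s, during which the arm holds its last target.

## Working session

There is one attempt and no reset: what is moved stays moved. The work goes in short steps, Python scripts to look and compute and a shell command to move; the robot and the scene stay as the last step left them, time stands still between calls to the robot, and variables do not carry over. Pictures are saved under pics/ and viewed, and the job is handed in when it is done.

```bash
ls; mkdir -p pics; python3 - <<'E'
from workcell import monitor, grab_frame, camera_info, job, r
import cv2, numpy as np
for n in ("top","side"):
    p,d=grab_frame(n); cv2.imwrite(f"pics/{n}0.png",p); np.save(f"pics/{n}0.npy",d); print(n,camera_info(n))
print(monitor.get_obs(), r.hold_point_z)
E
```

```text
pics
top {'fx': 494.5876795379532, 'fy': 494.5876795379532, 'cx': 323.743703429887, 'cy': 239.31039094286797, 'k1': -0.036668007281762685, 'R': array([[-0.02798141, -0.99941134,  0.01984964],
       [-0.99776943,  0.02672046, -0.06117337],
       [ 0.06060697, -0.02151708, -0.99792976]]), 't': array([-38.97764093, 562.11974582, 859.69514864])}
side {'fx': 506.94661886418277, 'fy': 506.94661886418277, 'cx': 317.9158772067875, 'cy': 236.09785748509282, 'k1': 0.023822970047786315, 'R': array([[-0.9300078 , -0.36749595,  0.00567645],
       [-0.22925475,  0.56795605, -0.79048604],
       [ 0.28727645, -0.73645954, -0.61245375]]), 't': array([505.90019537, 221.07105399, 790.47240884])}
{'time': 0.1, 'joints': array([-1.42208737e+00,  8.79296156e-02,  1.37217044e+00, -7.21221183e-06,
        1.68364656e+00, -1.03087186e-01]), 'dq': array([-0.00053339, -0.00160397, -0.00194942, -0.00067562,  0.00045432,
       -0.00057405]), 'joint_torque': array([ 1.58164930e-03, -3.53015506e+01, -3.14218640e+01, -1.99373376e-04,
        7.96696841e-03,  1.34893227e-05]), 'eef_pos': array([ 136.9573608 , -532.17696815,  230.1955378 ]), 'tcp_rot': array([-7.41383284e-04,  7.90297929e-01, -6.12721816e-01, -7.81189847e-04]), 'contact_force': array([ 0.3987084 , -0.53839727,  0.12686584]), 'moment': array([ 0.0320812 , -0.0022693 ,  0.02044323]), 'finger_gap': 85.41682676562051} 18.700000000000003
```

View pics/top0.png

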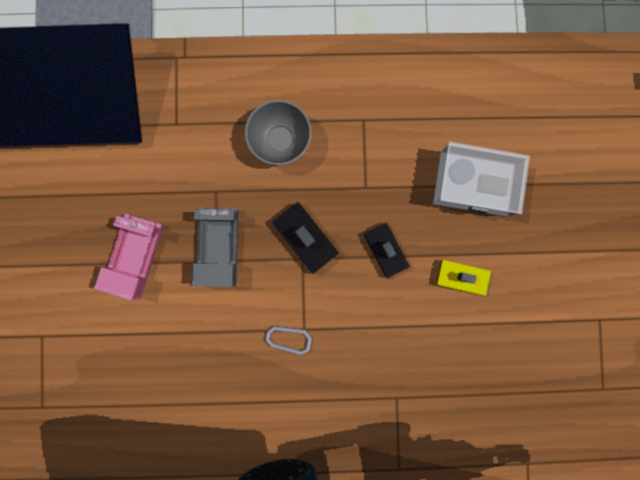

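View pics/side0.png

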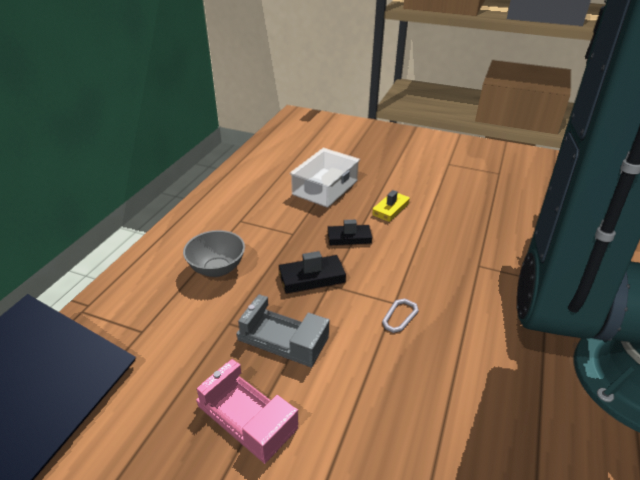

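The top view shows two black packs, a larger one at about (305,238) and a smaller one at (386,250), and a yellow one at (465,278). The dock-shaped things are a grey one at (216,248) and a pink one at (128,257). The smaller black pack and the grey dock fit the description. Next I'll confirm that in a crop and measure both.

```bash
cat > h.py <<'E'
import numpy as np, cv2
from workcell import camera_info
def norm(n,uv):
    c=camera_info(n); uv=np.atleast_2d(np.asarray(uv,float))
    K=np.array([[c['fx'],0,c['cx']],[0,c['fy'],c['cy']],[0,0,1]])
    return cv2.undistortPoints(uv.reshape(-1,1,2),K,np.array([c['k1'],0,0,0,0])).reshape(-1,2)
def plane(n,uv,z):
    c=camera_info(n); q=norm(n,uv); d=np.c_[q,np.ones(len(q))]@c['R']; o=-c['R'].T@c['t']
    return o+d*((z-o[2])/d[:,2])[:,None]
def depth(n,uv,zz):
    c=camera_info(n); q=norm(n,uv); P=np.c_[q,np.ones(len(q))]*np.asarray(zz)[:,None]
    return (P-c['t'])@c['R']
def cloud(n,d):
    vv,uu=np.mgrid[0:480,0:640]; w=depth(n,np.c_[uu.ravel(),vv.ravel()],d.ravel()).reshape(480,640,3); w[d==0]=np.nan; return w
def proj(n,X):
    c=camera_info(n); K=np.array([[c['fx'],0,c['cx']],[0,c['fy'],c['cy']],[0,0,1]])
    return cv2.projectPoints(np.atleast_2d(X).astype(float),cv2.Rodrigues(c['R'])[0],c['t'],K,np.array([c['k1'],0,0,0,0]))[0].reshape(-1,2)
E
python3 - <<'E'
from h import *
p=cv2.imread('pics/top0.png'); d=np.load('pics/top0.npy'); W=cloud('top',d)
hsv=cv2.cvtColor(p,cv2.COLOR_BGR2HSV)
print('bench z',np.nanmedian(W[300:320,380:480,2]))
for nm,(u0,v0,u1,v1) in dict(pack=(355,215,415,285),big=(265,195,345,280),dock=(185,198,245,295)).items():
    w=W[v0:v1,u0:u1]
    for lo,hi in ((8,24),(24,60)):
        m=(w[...,2]>lo)&(w[...,2]<hi)
        pts=w[m]; 
        if len(pts)<10: continue
        rc=cv2.minAreaRect(pts[:,:2].astype(np.float32)); print(nm,lo,hi,len(pts),rc,'zmed',np.median(pts[:,2]))
        vv,uu=np.nonzero(m); print('  px rect',cv2.minAreaRect(np.c_[uu+u0,vv+v0].astype(np.float32)))
a=cv2.resize(p[195:300,180:260],None,fx=5,fy=5,interpolation=cv2.INTER_CUBIC); b=cv2.resize(p[210:315,345:425],None,fx=5,fy=5,interpolation=cv2.INTER_CUBIC)
cv2.imwrite('pics/crop1.png',np.hstack([a,b])[:590])
E
```

```text
bench z -1.5044797211102103
pack 8 24 1177 ((539.038818359375, -165.30270385742188), (90.20040130615234, 46.578243255615234), 25.93386459350586) zmed 16.343205882699426
  px rect ((386.10650634765625, 250.09657287597656), (50.778419494628906, 26.13848304748535), 62.1759033203125)
pack 24 60 141 ((538.6859741210938, -165.1856231689453), (25.760812759399414, 14.10216236114502), 26.3869571685791) zmed 42.39272619185159
  px rect ((388.1000671386719, 249.6999969482422), (14.758047103881836, 9.391485214233398), 63.43495178222656)
big 8 24 1852 ((564.8243408203125, -21.010765075683594), (118.08609008789062, 60.20903396606445), 36.83425521850586) zmed 21.709557323743258
  px rect ((304.8515319824219, 237.51194763183594), (66.71503448486328, 34.0804328918457), 51.7098388671875)
big 24 60 409 ((564.2434692382812, -21.045513153076172), (115.34456634521484, 58.7493782043457), 36.851905822753906) zmed 54.36525045945421
  px rect ((304.9049072265625, 237.72335815429688), (65.43611907958984, 33.385047912597656), 51.49934768676758)
dock 8 24 1199 ((552.9343872070312, 135.83824157714844), (67.35358428955078, 137.69984436035156), 87.46116638183594) zmed 10.649447407472776
  px rect ((216.86151123046875, 246.94296264648438), (38.23973846435547, 77.17256927490234), 1.5275253057479858)
dock 24 60 1393 ((550.0636596679688, 135.9258575439453), (67.22552490234375, 131.78298950195312), 87.19737243652344) zmed 45.055537302537665
  px rect ((213.93423461914062, 247.6169891357422), (41.01140213012695, 77.18724060058594), 1.0416266918182373)
```

View pics/crop1.png

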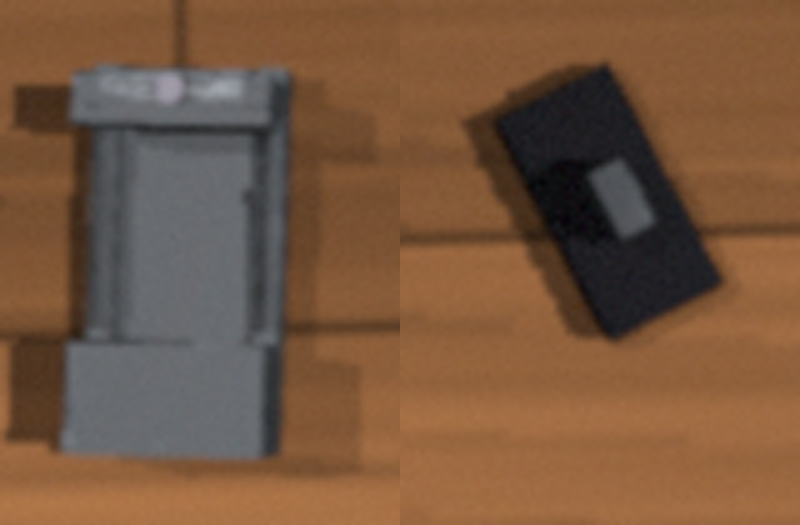

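```bash
python3 - <<'E'
from h import *
p=cv2.imread('pics/side0.png'); d=np.load('pics/side0.npy'); W=cloud('side',d)
t=np.load('pics/top0.npy'); T=cloud('top',t)
print('bench z side near', np.nanmedian(W[250:270,370:390,2]),np.nanmedian(W[360:380,340:370,2]),'top near pack',np.nanmedian(T[290:310,370:400,2]),'near dock',np.nanmedian(T[300:320,200:240,2]))
# side: pack top surface z~16-20 and rib top
hsv=cv2.cvtColor(p,cv2.COLOR_BGR2HSV)
def rect(P,b,lo,hi):
    m=(P[...,0]>b[0])&(P[...,0]<b[1])&(P[...,1]>b[2])&(P[...,1]<b[3])&(P[...,2]>lo)&(P[...,2]<hi); q=P[m]
    print(len(q),[np.round(x,1) for x in cv2.minAreaRect(q[:,:2].astype(np.float32))],'z',np.round(np.percentile(q[:,2],[5,50,95]),1))
for nm,P in(('top',T),('side',W)):
    print(nm); 
    b=(480,600,-220,-110); rect(P,b,8,30); rect(P,b,35,60)
    b=(470,640,90,185); rect(P,b,6,70);rect(P,b,41,70)
    b=(470,540,90,185); rect(P,b,41,70)
    b=(560,640,90,185); rect(P,b,43,70)
    b=(510,570,118,153); rect(P,b,5,15)
E
```

```text
bench z side near -1.9373761447905666 -1.5144010370379535 top near pack -1.640517097775575 near dock -1.5871447770255211
top
1183 [array([ 539. , -165.3]), array([90.2, 46.6]), np.float64(25.9)] z [13.4 16.4 19. ]
128 [array([ 538.7, -165.2]), array([25.8, 14.1]), np.float64(26.4)] z [39.2 42.6 44.7]
3026 [array([553.4, 135.8]), array([ 67.5, 138.4]), np.float64(87.3)] z [ 6.9 18.6 49. ]
1308 [array([550.1, 135.9]), array([ 67.2, 131.8]), np.float64(87.2)] z [42.3 45.2 49.9]
880 [array([503.6, 138.2]), array([67.2, 38.9]), np.float64(86.8)] z [42.1 44.4 46.8]
420 [array([606.9, 133.2]), array([66.2, 18.1]), np.float64(87.3)] z [45.7 48.3 51.4]
500 [array([546.5, 135.6]), array([34.7, 45.2]), np.float64(89.1)] z [ 5.9  8.3 10.6]
side
669 [array([ 539.6, -164.1]), array([90.1, 52.2]), np.float64(24.8)] z [ 9.7 15.6 23. ]
85 [array([ 539.9, -164.6]), array([25.8, 16.9]), np.float64(27.6)] z [35.6 41.1 42.8]
3543 [array([554. , 136.5]), array([ 71. , 139.6]), np.float64(87.1)] z [ 7.4 21.3 48.4]
1256 [array([550.7, 136.4]), array([ 70.9, 132.3]), np.float64(87.3)] z [42.4 44.8 49.6]
829 [array([504.4, 138.9]), array([69.6, 39.6]), np.float64(86.8)] z [42.4 44.2 46. ]
396 [array([607. , 133.6]), array([70.9, 20. ]), np.float64(86.5)] z [44.4 48.3 50.9]
308 [array([553.3, 135.6]), array([33.4, 34.8]), np.float64(0.6)] z [ 6.8  8.5 10.3]
```

```bash
cat >> h.py <<'E'
from scipy.spatial.transform import Rotation as Ro
def rel(pos,Rt,obs):
    q=obs['tcp_rot']; R0=Ro.from_quat([q[1],q[2],q[3],q[0]])
    s=R0.inv().apply(np.asarray(pos)-obs['eef_pos']); rv=(R0.inv()*Rt).as_rotvec()
    print('norm shift',np.round(s/800,4),'turn',np.round(rv/0.5,4),'| mm',np.round(s,1),'deg',np.round(np.degrees(rv),2))
def down(yawx):  # tool x at yaw (deg), z down
    a=np.radians(yawx); x=np.array([np.cos(a),np.sin(a),0]); z=np.array([0,0,-1.]); return Ro.from_matrix(np.c_[x,np.cross(z,x),z])
def show():
    from workcell import monitor
    o=monitor.get_obs(); q=o['tcp_rot']; M=Ro.from_quat([q[1],q[2],q[3],q[0]]).as_matrix()
    print('t',round(o['time'],2),'pos',np.round(o['eef_pos'],1),'xax',np.round(M[:,0],3),'zax',np.round(M[:,2],3),'F',np.round(o['contact_force'],1),'M',np.round(o['moment'],2),'gap',round(o['finger_gap'],1)); return o
E
python3 - <<'E'
from h import *
o=show(); rel([539.3,-165,110],down(-64),o)
E
```

```text
t 0.1 pos [ 137.  -532.2  230.2] xax [ 0.249 -0.968 -0.002] zax [-0.     0.002 -1.   ] F [ 0.4 -0.5  0.1] M [ 0.03 -0.    0.02] gap 85.4
norm shift [-0.3189 -0.6014  0.1511] turn [-0.0009  0.0042 -0.404 ] | mm [-255.1 -481.1  120.8] deg [ -0.02   0.12 -11.57]
```

```bash
python3 -m creep '[[-0.319,-0.6015,0.15,0,0.004,-0.404,1],[-0.319,-0.6015,0.15,0,0.004,-0.404,1],[-0.319,-0.6015,0.15,0,0.004,-0.404,1],[-0.319,-0.6015,0.15,0,0.004,-0.404,1],[-0.319,-0.6015,0.15,0,0.004,-0.404,1],[-0.319,-0.6015,0.15,0,0.004,-0.404,1],[-0.319,-0.6015,0.15,0,0.004,-0.404,1],[-0.319,-0.6015,0.15,0,0.004,-0.404,1],[-0.319,-0.6015,0.15,0,0.004,-0.404,1],[-0.319,-0.6015,0.15,0,0.004,-0.404,1],[-0.319,-0.6015,0.15,0,0.004,-0.404,0],[-0.319,-0.6015,0.15,0,0.004,-0.404,0]]' 80; python3 - <<'E'
from h import *
o=show(); rel([539.3,-165,21],down(-64),o)
E
```

```text
time: 1.3
eef_pos: [541.2, -161.2, 108.8]
tcp_rot: [-0.0, 0.85, -0.527, -0.001]
contact_force: [-0.1, -0.5, 0.4]
finger_gap: 59.3
t 1.3 pos [ 541.2 -161.2  108.8] xax [ 0.443 -0.896 -0.002] zax [-0.002  0.001 -1.   ] F [-0.1 -0.5  0.4] M [0.03 0.02 0.05] gap 59.3
norm shift [0.0035 0.0041 0.1097] turn [0.002  0.004  0.0114] | mm [ 2.8  3.3 87.7] deg [0.06 0.11 0.33]
```

```bash
python3 -m creep '[[0,0,0.05,0,0,0,0],[0,0,0.05,0,0,0,0],[0,0,0.05,0,0,0,0]]' ; python3 - <<'E'
from h import *
o=show(); rel([539.3,-165,21],down(-64),o)
from workcell import grab_frame
p,d=grab_frame('top'); cv2.imwrite('pics/top1.png',p); np.save('pics/top1.npy',d)
p,d=grab_frame('side'); cv2.imwrite('pics/side1.png',p); np.save('pics/side1.npy',d); cv2.imwrite('pics/side1c.png',cv2.resize(p[130:280,270:470],None,fx=4,fy=4))
E
```

```text
time: 1.6
eef_pos: [538.1, -165.9, 70.4]
tcp_rot: [0.001, 0.848, -0.53, -0.001]
contact_force: [-0.3, -1.0, 0.8]
finger_gap: 42.6
t 1.6 pos [ 538.1 -165.9   70.4] xax [ 0.438 -0.899 -0.   ] zax [-0.003 -0.001 -1.   ] F [-0.3 -1.   0.8] M [-0.02  0.06 -0.03] gap 42.6
norm shift [-0.0003 -0.002   0.0617] turn [ 0.0057  0.0009 -0.0013] | mm [-0.2 -1.6 49.4] deg [ 0.16  0.03 -0.04]
```

View pics/side1c.png

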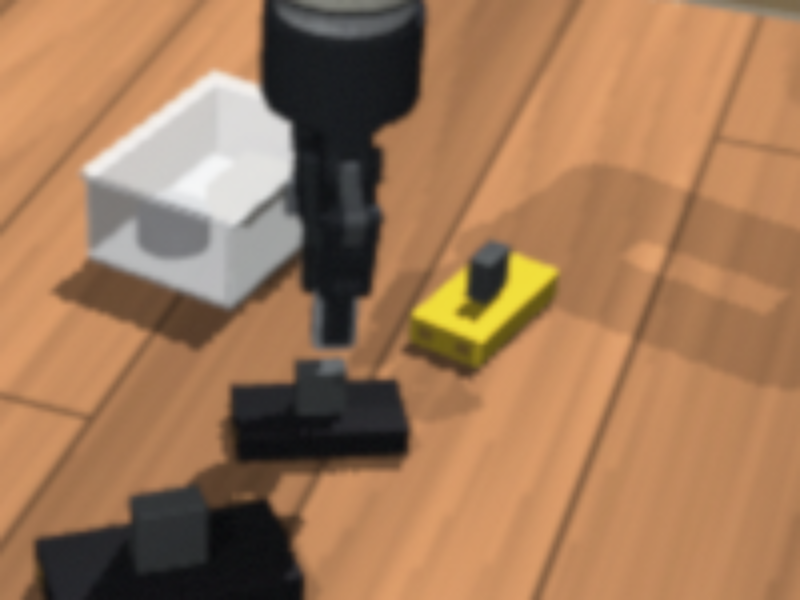

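The side crop shows the gripper centred over the smaller black pack's rib, about (320,385) in the crop. I'll descend and grip.

```bash
python3 -m creep '[[0,-0.0015,0.03,0.004,0,0,0],[0,-0.0015,0.05,0.004,0,0,0],[0,-0.0015,0.0615,0.004,0,0,0],[0,-0.0015,0.0615,0.004,0,0,0],[0,-0.0015,0.0615,0.004,0,0,0]]' 80; python3 - <<'E'
from h import *
o=show(); rel([539.3,-165,21],down(-64),o)
E
```

```text
time: 2.2
eef_pos: [541.3, -165.9, 23.5]
tcp_rot: [-0.0, 0.848, -0.53, 0.002]
contact_force: [0.7, -0.6, 0.6]
finger_gap: 42.5
t 2.2 pos [ 541.3 -165.9   23.5] xax [ 0.438 -0.899  0.004] zax [ 0.005 -0.002 -1.   ] F [ 0.7 -0.6  0.6] M [ 0.01 -0.03 -0.01] gap 42.5
norm shift [-0.0022  0.0018  0.0031] turn [-0.0065 -0.0075 -0.001 ] | mm [-1.7  1.4  2.5] deg [-0.19 -0.21 -0.03]
```

```bash
python3 -m creep '[[0,0,0.001,0,0,0,0],[0,0,0.001,0,0,0,-1],[0,0,0.001,0,0,0,-1],[0,0,0.001,0,0,0,-1],[0,0,0.001,0,0,0,-1],[0,0,0.001,0,0,0,-1]]' 80; python3 - <<'E'
from h import *
o=show(); rel([539.3,-165,21],down(-64),o)
E
```

```text
time: 2.8
eef_pos: [541.3, -165.6, 22.3]
tcp_rot: [-0.0, 0.848, -0.53, 0.002]
contact_force: [0.3, -0.7, 4.3]
finger_gap: 12.0
t 2.8 pos [ 541.3 -165.6   22.3] xax [ 0.438 -0.899  0.004] zax [ 0.004 -0.002 -1.   ] F [ 0.3 -0.7  4.3] M [ 0.05  0.12 -0.03] gap 12.0
norm shift [-0.0018  0.0019  0.0016] turn [-0.0058 -0.007   0.0001] | mm [-1.4  1.5  1.2] deg [-0.17 -0.2   0.  ]
```

```bash
python3 -m creep '[[0,0,-0.03,0,0,0,-1],[0,0,-0.07,0,0,0,-1],[0,0,-0.12,0,0,0,-1],[0,0,-0.15,0,0,0,-1],[0,0,-0.15,0,0,0,-1]]' 80; python3 - <<'E'
from h import *
o=show(); rel([545,136,142],down(-92.7),o)
E
```

```text
time: 3.3
eef_pos: [542.4, -165.9, 145.2]
tcp_rot: [-0.001, 0.848, -0.53, 0.005]
contact_force: [-0.1, -0.8, -1.0]
finger_gap: 12.6
t 3.3 pos [ 542.4 -165.9  145.2] xax [ 0.438 -0.899  0.008] zax [ 0.01  -0.004 -1.   ] F [-0.1 -0.8 -1. ] M [-0.05 -0.05 -0.05] gap 12.6
norm shift [-0.3378 -0.1684  0.0025] turn [-0.0175 -0.0118  1.002 ] | mm [-270.2 -134.7    2. ] deg [-0.5  -0.34 28.71]
```

```bash
python3 -m creep '[[-0.338,-0.1685,0.0025,-0.017,-0.012,0.998,-1],[-0.338,-0.1685,0.0025,-0.017,-0.012,0.998,-1],[-0.338,-0.1685,0.0025,-0.017,-0.012,0.998,-1],[-0.338,-0.1685,0.0025,-0.017,-0.012,0.998,-1],[-0.338,-0.1685,0.0025,-0.017,-0.012,0.998,-1],[-0.338,-0.1685,0.0025,-0.017,-0.012,0.998,-1],[-0.338,-0.1685,0.0025,-0.017,-0.012,0.998,-1],[-0.338,-0.1685,0.0025,-0.017,-0.012,0.998,-1],[-0.338,-0.1685,0.0025,-0.017,-0.012,0.998,-1],[-0.338,-0.1685,0.0025,-0.017,-0.012,0.998,-1]]' ; python3 - <<'E'
from h import *
o=show(); rel([545,136,142],down(-92.7),o)
from workcell import grab_frame
for n in('side','top'):
    p,d=grab_frame(n); cv2.imwrite(f'pics/{n}2.png',p); np.save(f'pics/{n}2.npy',d); show()
p=cv2.imread('pics/side2.png');q=cv2.imread('pics/top2.png')
cv2.imwrite('pics/c2.png',np.hstack([cv2.resize(p[180:380,200:400],(400,400)),cv2.resize(q[150:350,120:320],(400,400))]))
E
```

```text
time: 4.3
eef_pos: [542.7, 135.2, 138.0]
tcp_rot: [-0.002, -0.69, 0.724, 0.004]
contact_force: [0.3, -0.3, -2.6]
finger_gap: 12.1
t 4.3 pos [542.7 135.2 138. ] xax [-0.047 -0.999 -0.002] zax [-0.009  0.002 -1.   ] F [ 0.3 -0.3 -2.6] M [-0.05 -0.02 -0.02] gap 12.1
norm shift [-0.0011 -0.0028 -0.005 ] turn [ 0.0173  0.0033 -0.0004] | mm [-0.9 -2.2 -4. ] deg [ 0.49  0.09 -0.01]
t 4.35 pos [542.9 135.2 138.3] xax [-0.048 -0.999 -0.002] zax [-0.008  0.002 -1.   ] F [ 0.1 -0.5 -1.4] M [-0.01 -0.01 -0.05] gap 12.1
t 4.4 pos [543.  135.3 138.7] xax [-0.048 -0.999 -0.002] zax [-0.007  0.003 -1.   ] F [ 0.3  0.  -1.6] M [-0.04  0.   -0.03] gap 12.1
```

View pics/c2.png

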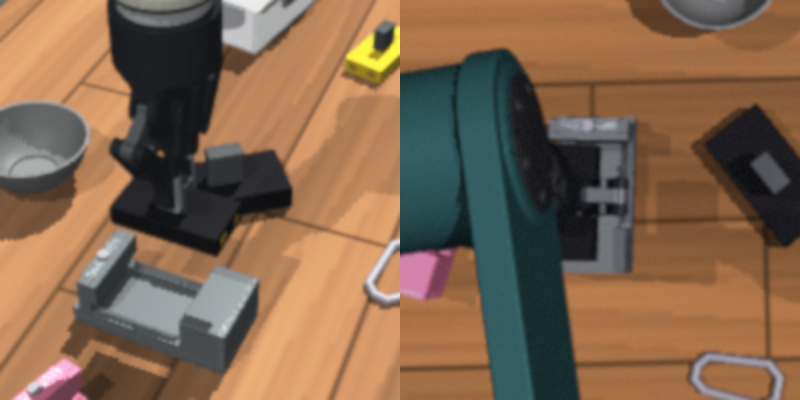

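```bash
python3 - <<'E'
from h import *
yaw=np.radians(-2.75); ex=np.array([np.cos(yaw),np.sin(yaw),0]); ey=np.array([-ex[1],ex[0],0]); O=np.array([553.4,136.0,-1.6])
for n in('top','side'):
    print(n,'cam',-camera_info(n)['R'].T@camera_info(n)['t'])
    p=cv2.imread(f'pics/{n}2.png'); W=cloud(n,np.load(f'pics/{n}2.npy'))-O
    D=np.stack([W@ex,W@ey,W[...,2]],-1)
    m=(abs(D[...,0])<90)&(abs(D[...,1])<45)&(D[...,2]>108)&(D[...,2]<139)&(p.max(2)<60)
    q=D[m]; print(len(q))
    top=q
    for a in range(3): print('xyz'[a],np.round(np.percentile(q[:,a],[0.5,2,10,50,90,98,99.5]),1))
    # top surface fit z vs x
    t=q[(q[:,2]>125)]
    h=np.histogram(t[:,2],bins=np.arange(108,140,2)); print(h[0],h[1][:-1])
    vv,uu=np.nonzero(m); print('px',uu.min(),uu.max(),vv.min(),vv.max())
    print('rect',cv2.minAreaRect(q[:,:2].astype(np.float32)))
    for x0 in range(-60,60,10):
        s=q[(q[:,0]>x0)&(q[:,0]<x0+10)]
        if len(s)>5: print(x0,len(s),'z',np.round(np.percentile(s[:,2],[2,50,98]),1),'y',np.round([s[:,1].min(),s[:,1].max()],1))
E
```

```text
top cam [507.67173271 -35.47666055 893.07582662]
645
x [-55.2 -54.9 -50.4 -27.6  27.9  32.3  32.7]
y [-24.2 -24.  -23.5 -14.   -2.9   1.    3.7]
z [118.6 120.7 130.2 133.9 135.6 136.6 137. ]
[  0   0   0   0   0   0   0   0   5  14  13  40 248 261  34] [108 110 112 114 116 118 120 122 124 126 128 130 132 134 136]
px 198 219 222 279
rect ((-11.192451477050781, -9.992766380310059), (88.16744232177734, 30.125598907470703), 1.1260374784469604)
-60 68 z [124.3 134.5 136.3] y [-24.2  -0.8]
-50 110 z [126.7 134.2 136.5] y [-24.1   1.3]
-40 124 z [119.2 134.2 136.7] y [-24.1   1.1]
-30 67 z [120.4 133.9 136.7] y [-24.   -4.7]
0 31 z [119.4 133.4 135.6] y [-23.9  -7.5]
10 88 z [120.5 133.4 136.1] y [-24.3  -4.5]
20 117 z [123.  133.3 136.3] y [-24.4   3.1]
30 38 z [127.3 132.9 136.2] y [-24.1   5.9]
side cam [294.08860859 642.50857402 656.00965721]
1286
x [-57.2 -56.9 -53.4 -24.8  21.4  28.4  29.7]
y [-23.8 -21.9 -13.7  11.5  21.6  22.5  23.1]
z [119.3 120.6 123.9 133.2 134.7 135.8 137.3]
[  0   0   0   0   0   0   0   0  29  55  59  99 562 303  17] [108 110 112 114 116 118 120 122 124 126 128 130 132 134 136]
px 256 320 270 307
rect ((-13.730316162109375, -0.9283657073974609), (88.80863952636719, 48.63045883178711), 0.09508532285690308)
-60 190 z [120.9 132.7 135.4] y [-23.9  22.7]
-50 188 z [121.8 133.7 135.4] y [-24.2  23.1]
-40 175 z [121.  133.4 135. ] y [-25.1  23.3]
-30 176 z [120.8 133.5 137.6] y [-25.3  23.2]
-20 89 z [120.3 132.7 135.8] y [-20.8  23.4]
-10 84 z [119.9 132.7 134.5] y [ 7.1 23.4]
0 96 z [120.1 132.5 135. ] y [-0.1 22.9]
10 142 z [120.5 133.  134.8] y [-15.4  23.4]
20 142 z [120.5 132.8 135. ] y [-14.8  22.6]
```

```bash
cat >> h.py <<'E'
YAW=-2.75; O=np.array([553.4,136.0]); DX,H=46.8,22.6; DY=-0.7  # TCP dock y offset for pack y=0
def tcp(Ax,Az,th,y=DY):
    c,s=np.cos(np.radians(th)),np.sin(np.radians(th)); x=Ax+DX*c-H*s; z=Az+DX*s+H*c
    a=np.radians(YAW); return np.array([O[0]+x*np.cos(a)-y*np.sin(a),O[1]+x*np.sin(a)+y*np.cos(a),z]), down(YAW-90)*Ro.from_euler('x',th,degrees=True)
def tgt(Ax,Az,th,o):
    p,R=tcp(Ax,Az,th); print((Ax,Az,th),end=' '); rel(p,R,o)
def where(o):
    q=o['tcp_rot']; R=Ro.from_quat([q[1],q[2],q[3],q[0]]); d=(down(YAW-90).inv()*R).as_rotvec(degrees=True); th=d[0]
    a=np.radians(YAW); w=o['eef_pos'][:2]-O; x=w@[np.cos(a),np.sin(a)]; y=w@[-np.sin(a),np.cos(a)]
    c,s=np.cos(np.radians(th)),np.sin(np.radians(th)); z=o['eef_pos'][2]
    Ax=x-DX*c+H*s; Az=z-DX*s-H*c; print('t %.2f A=(%.1f,%.1f) th=%.2f packy=%.1f | B=(%.1f,%.1f) uppercorner x=%.1f | roterr'%(o['time'],Ax,Az,th,y-DY,Ax+90*c,Az+90*s,Ax-18*s),np.round(d[1:],2),'F',np.round(o['contact_force'],1),'M',np.round(o['moment'],2),'gap',round(o['finger_gap'],1))
E
python3 - <<'E'
from h import *; from workcell import monitor
o=monitor.get_obs(); where(o); tgt(-5,75,28.5,o); tgt(-8,40,28.5,o)
E
```

```text
t 4.40 A=(-57.3,116.4) th=-0.43 packy=-0.5 | B=(32.7,115.7) uppercorner x=-57.1 | roterr [-0.13 -0.01] F [ 0.3  0.  -1.6] M [-0.04  0.   -0.03] gap 12.1
(-5, 75, 28.5) norm shift [-0.0006 -0.0448  0.0265] turn [ 1.0099e+00  4.5000e-03 -6.0000e-04] | mm [ -0.5 -35.8  21.2] deg [ 2.893e+01  1.300e-01 -2.000e-02]
(-8, 40, 28.5) norm shift [-0.0005 -0.0413  0.0703] turn [ 1.0099e+00  4.5000e-03 -6.0000e-04] | mm [ -0.4 -33.1  56.2] deg [ 2.893e+01  1.300e-01 -2.000e-02]
```

```bash
python3 -m creep '[[0,-0.02,0.005,0.25,0.004,0,-1],[-0.0006,-0.03,0.015,0.5,0.004,0,-1],[-0.0006,-0.04,0.022,0.75,0.004,0,-1],[-0.0006,-0.045,0.0265,1,0.004,0,-1],[-0.0006,-0.045,0.0265,1,0.004,0,-1],[-0.0006,-0.045,0.0265,1,0.004,0,-1],[-0.0006,-0.045,0.0265,1,0.004,0,-1]]' 90; python3 - <<'E'
from h import *; from workcell import monitor,grab_frame
o=monitor.get_obs(); where(o)
n='side'
p,d=grab_frame(n); cv2.imwrite(f'pics/{n}3.png',p); np.save(f'pics/{n}3.npy',d); o=monitor.get_obs(); where(o)
n='top'
p2,d=grab_frame(n); cv2.imwrite(f'pics/{n}3.png',p2); np.save(f'pics/{n}3.npy',d); o=monitor.get_obs(); where(o)
tgt(-8,40,28.5,o); tgt(-8,29,28.5,o)
cv2.imwrite('pics/c3.png',np.hstack([cv2.resize(p[200:380,210:390],(400,400)),cv2.resize(p2[170:320,140:290],(400,400))]))
E
```

```text
time: 5.1
eef_pos: [581.0, 135.6, 120.2]
tcp_rot: [0.17, -0.669, 0.702, -0.177]
contact_force: [0.3, 0.1, -1.0]
finger_gap: 12.3
t 5.10 A=(-2.8,78.1) th=28.40 packy=1.6 | B=(76.4,120.9) uppercorner x=-11.3 | roterr [-0.11 -0.04] F [ 0.3  0.1 -1. ] M [-0.01  0.36 -0.02] gap 12.3
t 5.15 A=(-2.5,78.2) th=28.43 packy=1.7 | B=(76.6,121.1) uppercorner x=-11.1 | roterr [-0.12 -0.04] F [ 0.2  0.8 -0.9] M [0.01 0.43 0.04] gap 12.1
t 5.20 A=(-2.7,78.0) th=28.42 packy=1.8 | B=(76.5,120.8) uppercorner x=-11.2 | roterr [-0.11 -0.05] F [-0.2  0.1 -2.1] M [ 0.02  0.37 -0.03] gap 12.1
(-8, 40, 28.5) norm shift [0.0023 0.0285 0.0385] turn [0.003  0.0042 0.0007] | mm [ 1.8 22.8 30.8] deg [0.08 0.12 0.02]
(-8, 29, 28.5) norm shift [0.0023 0.035  0.0506] turn [0.003  0.0042 0.0007] | mm [ 1.8 28.  40.5] deg [0.08 0.12 0.02]
```

View pics/c3.png

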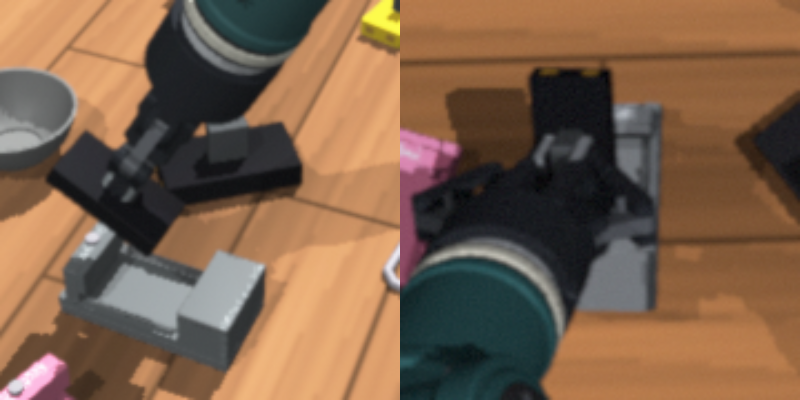

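```bash
python3 - <<'E'
from h import *
a=np.radians(-2.75); ex=np.array([np.cos(a),np.sin(a),0]); ey=np.array([-ex[1],ex[0],0]); OO=np.array([553.4,136.0,-1.6])
for n in('top','side'):
    p=cv2.imread(f'pics/{n}3.png'); W=cloud(n,np.load(f'pics/{n}3.npy'))-OO
    D=np.stack([W@ex,W@ey,W[...,2]],-1)
    # pack frame coords expected A=(-2.7,78.0), th 28.42
    c,s=np.cos(np.radians(28.42)),np.sin(np.radians(28.42))
    X=(D[...,0]+2.7)*c+(D[...,2]-78)*s; Z=-(D[...,0]+2.7)*s+(D[...,2]-78)*c; Y=D[...,1]
    m=(X>-8)&(X<98)&(abs(Y)<35)&(Z>-3)&(Z<21)&(p[...,1]<50)
    print(n,m.sum(),'X',np.round(np.percentile(X[m],[1,5,95,99]),1),'Y',np.round(np.percentile(Y[m],[1,5,95,99]),1),'Z',np.round(np.percentile(Z[m],[1,50,90,99]),1))
    for x0 in range(0,95,10):
        k=m&(X>x0)&(X<x0+10)&(Z>12)
        if k.sum()>5: print(x0,k.sum(),'Y',np.round([Y[k].min(),Y[k].max()],1),'Zmed',np.round(np.median(Z[k]),1))
E
```

```text
top 785 X [32.7 44.3 90.3 90.9] Y [-21.8 -21.4  20.6  22.4] Z [ 4.3 18.5 20.1 20.9]
0 6 Y [-12.   -8.5] Zmed 18.8
30 11 Y [-22.1 -15.5] Zmed 18.1
40 33 Y [-21.8  21.4] Zmed 18.7
50 103 Y [-21.9  23.2] Zmed 18.6
60 171 Y [-21.7  23.6] Zmed 18.7
70 173 Y [-21.7  22.9] Zmed 18.7
80 181 Y [-21.8  22.7] Zmed 18.6
90 36 Y [-21.2  20.4] Zmed 16.4
side 1145 X [ 2.   4.6 82.7 88. ] Y [-20.8 -17.4  24.2  25. ] Z [ 4.1 18.  19.7 20.7]
0 142 Y [-22.1  25.7] Zmed 18.4
10 165 Y [-21.6  25.9] Zmed 18.5
20 168 Y [-22.4  25.7] Zmed 18.2
30 95 Y [-22.4  24.5] Zmed 18.1
40 62 Y [ 9.9 24.6] Zmed 18.1
50 64 Y [ 8.5 25.1] Zmed 18.5
60 123 Y [-19.4  25.3] Zmed 18.0
70 98 Y [-18.6  24.9] Zmed 18.1
80 62 Y [-19.3  25.3] Zmed 18.1
```

```bash
python3 -m creep '[[0.001,0.015,0.02,0,0.004,0,-1],[0.002,0.0285,0.0385,0.002,0.004,0,-1],[0.002,0.034,0.049,0.002,0.004,0,-1],[0.002,0.034,0.049,0.002,0.004,0,-1],[0.002,0.034,0.049,0.002,0.004,0,-1]]'; python3 - <<'E'
from h import *; from workcell import monitor
o=monitor.get_obs(); where(o)
tgt(-15,24.1,28.5,o); tgt(-25,18.7,28.5,o)
E
```

```text
time: 5.7
eef_pos: [574.4, 134.7, 71.1]
tcp_rot: [0.169, -0.669, 0.701, -0.178]
contact_force: [0.3, 0.3, -1.5]
finger_gap: 12.2
t 5.70 A=(-9.3,29.0) th=28.38 packy=0.4 | B=(69.8,71.8) uppercorner x=-17.9 | roterr [ 0.02 -0.08] F [ 0.3  0.3 -1.5] M [0.03 0.39 0.04] gap 12.2
(-15, 24.1, 28.5) norm shift [0.0005 0.0092 0.0019] turn [0.0041 0.0001 0.0029] | mm [0.4 7.4 1.5] deg [0.12 0.   0.08]
(-25, 18.7, 28.5) norm shift [0.0005 0.0234 0.0019] turn [0.0041 0.0001 0.0029] | mm [ 0.4 18.7  1.5] deg [0.12 0.   0.08]
```

```bash
python3 -m creep '[[0.0005,0.006,0.002,0.004,0,0.002,-1],[0.0005,0.012,0.002,0.004,0,0.002,-1],[0.0005,0.018,0.002,0.004,0,0.002,-1],[0.0005,0.021,0.002,0.004,0,0.002,-1],[0.0005,0.021,0.002,0.004,0,0.002,-1]]'; python3 - <<'E'
from h import *; from workcell import monitor,grab_frame
o=monitor.get_obs(); where(o)
p,d=grab_frame('side'); cv2.imwrite('pics/side4.png',cv2.resize(p[220:370,220:370],(600,600))); np.save('pics/side4.npy',d); 
o=monitor.get_obs(); where(o)
tgt(-25,18.7,28.5,o); tgt(-33,14.3,28.5,o);tgt(-40,11.6,28.5,o)
E
```

```text
time: 6.2
eef_pos: [558.6, 134.9, 60.5]
tcp_rot: [0.169, -0.669, 0.701, -0.178]
contact_force: [0.2, 0.2, -2.1]
finger_gap: 11.7
t 6.20 A=(-25.1,18.3) th=28.39 packy=-0.2 | B=(54.0,61.1) uppercorner x=-33.7 | roterr [ 0.02 -0.05] F [ 0.2  0.2 -2.1] M [0.03 0.38 0.04] gap 11.7
t 6.25 A=(-24.7,18.6) th=28.42 packy=-0.2 | B=(54.4,61.4) uppercorner x=-33.3 | roterr [ 0.02 -0.05] F [ 0.7 -0.2 -1.5] M [0.01 0.42 0.  ] gap 12.1
(-25, 18.7, 28.5) norm shift [-0.0002  0.0003 -0.0004] turn [ 0.0028 -0.0002  0.0017] | mm [-0.2  0.2 -0.3] deg [ 0.08 -0.01  0.05]
(-33, 14.3, 28.5) norm shift [-0.0002  0.0117 -0.0003] turn [ 0.0028 -0.0002  0.0017] | mm [-0.2  9.3 -0.2] deg [ 0.08 -0.01  0.05]
(-40, 11.6, 28.5) norm shift [-0.0002  0.021  -0.0015] turn [ 0.0028 -0.0002  0.0017] | mm [-0.2 16.8 -1.2] deg [ 0.08 -0.01  0.05]
```

View pics/side4.png

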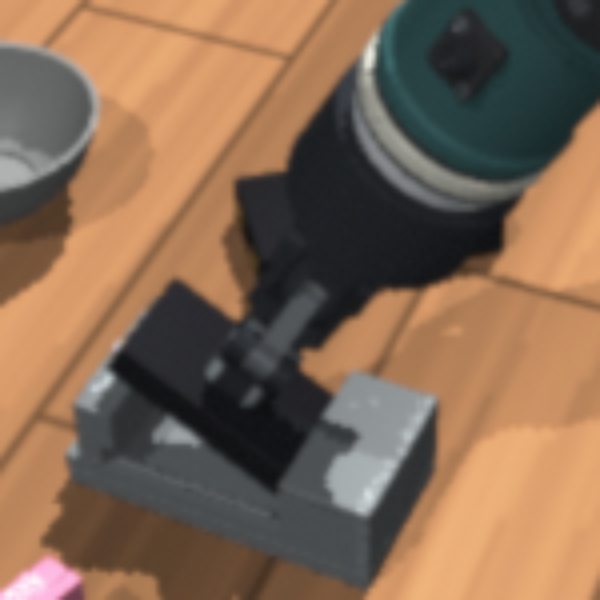

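The pack's hood end is at the mouth under the hood, about (285,480) in the crop, and its lip end is above the lip at (130,360). There is no contact yet, so I'll push in slowly.

```bash
python3 -m creep '[[0,0.0025,0,0.002,0,0.001,-1],[0,0.005,0,0.002,0,0.001,-1],[0,0.0075,0,0.002,0,0.001,-1],[0,0.01,0,0.002,0,0.001,-1],[0,0.0115,0,0.002,0,0.001,-1],[0,0.0115,0,0.002,0,0.001,-1]]'; python3 - <<'E'
from h import *; from workcell import monitor,grab_frame
o=monitor.get_obs(); where(o)
tgt(-33,14.3,28.5,o);tgt(-40,11.6,28.5,o)
E
```

```text
time: 6.85
eef_pos: [552.4, 135.4, 57.8]
tcp_rot: [0.171, -0.669, 0.701, -0.179]
contact_force: [5.7, -0.5, -0.0]
finger_gap: 11.7
t 6.85 A=(-31.2,15.5) th=28.67 packy=0.1 | B=(47.8,58.7) uppercorner x=-39.8 | roterr [-0.03 -0.01] F [ 5.7 -0.5 -0. ] M [-0.   -0.63  0.02] gap 11.7
(-33, 14.3, 28.5) norm shift [0.0001 0.0027 0.0004] turn [-0.006   0.0012  0.    ] | mm [0.1 2.1 0.3] deg [-0.17  0.03  0.  ]
(-40, 11.6, 28.5) norm shift [ 0.0001  0.012  -0.0008] turn [-0.006   0.0012  0.    ] | mm [ 0.1  9.6 -0.7] deg [-0.17  0.03  0.  ]
```

```bash
python3 -m creep '[[0,0.0025,0,0,0,0,-1],[0,0.005,0,0,0,0,-1],[0,0.0075,-0.0003,-0.003,0.001,0,-1],[0,0.01,-0.0006,-0.003,0.001,0,-1],[0,0.012,-0.0008,-0.003,0.001,0,-1],[0,0.012,-0.0008,-0.003,0.001,0,-1]]'; python3 - <<'E'
from h import *; from workcell import monitor,grab_frame
o=monitor.get_obs(); where(o)
tgt(-41,11.6,28.5,o);tgt(-45,11.3,23,o)
E
```

```text
time: 7.45
eef_pos: [545.5, 136.0, 55.5]
tcp_rot: [0.172, -0.668, 0.701, -0.18]
contact_force: [7.9, -0.9, 2.3]
finger_gap: 12.1
t 7.45 A=(-38.0,13.1) th=28.84 packy=0.3 | B=(40.8,56.5) uppercorner x=-46.7 | roterr [-0.03 -0.02] F [ 7.9 -0.9  2.3] M [-0.11 -1.19 -0.  ] gap 12.1
(-41, 11.6, 28.5) norm shift [0.0003 0.004  0.0002] turn [-0.012   0.0013  0.0005] | mm [0.3 3.2 0.2] deg [-0.34  0.04  0.01]
(-45, 11.3, 23) norm shift [0.0003 0.0062 0.0039] turn [-0.204   0.0013  0.0005] | mm [0.3 4.9 3.1] deg [-5.84  0.04  0.02]
```

```bash
python3 -m creep '[[0,0.002,0.0001,-0.006,0.001,0,-1],[0.0003,0.004,0.0002,-0.012,0.001,0,-1],[0.0003,0.0045,0.001,-0.05,0.001,0,-1],[0.0003,0.005,0.0018,-0.09,0.001,0,-1],[0.0003,0.0054,0.0025,-0.13,0.001,0,-1],[0.0003,0.0058,0.0032,-0.17,0.001,0,-1],[0.0003,0.0062,0.0039,-0.204,0.001,0,-1],[0.0003,0.0062,0.0039,-0.204,0.001,0,-1]]'; python3 - <<'E'
from h import *; from workcell import monitor,grab_frame
o=monitor.get_obs(); where(o)
p,d=grab_frame('side'); cv2.imwrite('pics/side5.png',cv2.resize(p[220:370,220:370],(600,600)));np.save('pics/side5.npy',d); cv2.imwrite('pics/side5f.png',p)
o=monitor.get_obs(); where(o)
tgt(-45,11.3,23,o);tgt(-48,11,15,o)
E
```

```text
time: 8.25
eef_pos: [543.8, 136.0, 50.6]
tcp_rot: [0.138, -0.676, 0.709, -0.145]
contact_force: [9.4, -0.4, 1.9]
finger_gap: 12.1
t 8.25 A=(-43.7,11.5) th=23.09 packy=0.2 | B=(39.0,46.8) uppercorner x=-50.8 | roterr [-0.04  0.02] F [ 9.4 -0.4  1.9] M [ 0.02 -1.54  0.04] gap 12.1
t 8.30 A=(-43.8,11.5) th=23.11 packy=0.2 | B=(39.0,46.9) uppercorner x=-50.8 | roterr [-0.04  0.02] F [ 9.  -0.4  1.2] M [ 0.04 -1.52 -0.01] gap 12.3
(-45, 11.3, 23) norm shift [ 0.0003  0.0015 -0.0002] turn [-0.004   0.0013 -0.0008] | mm [ 0.2  1.2 -0.2] deg [-0.11  0.04 -0.02]
(-48, 11, 15) norm shift [0.0003 0.0017 0.0071] turn [-0.2832  0.0014 -0.0007] | mm [0.2 1.4 5.7] deg [-8.11  0.04 -0.02]
```

View pics/side5.png

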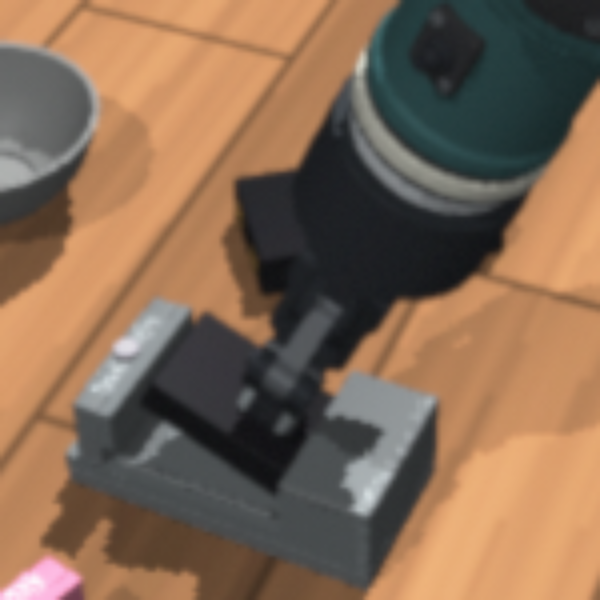

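```bash
cat > chk.py <<'E'
from h import *
import sys
def chk(f,fd,Ax,Az,th,n='side'):
    a=np.radians(YAW); ex=np.array([np.cos(a),np.sin(a),0]); ey=np.array([-ex[1],ex[0],0]); OO=np.array([O[0],O[1],-1.6])
    p=cv2.imread(f); W=cloud(n,np.load(fd))-OO
    D=np.stack([W@ex,W@ey,W[...,2]],-1); c,s=np.cos(np.radians(th)),np.sin(np.radians(th))
    X=(D[...,0]-Ax)*c+(D[...,2]-Az)*s; Z=-(D[...,0]-Ax)*s+(D[...,2]-Az)*c; Y=D[...,1]
    m=(X>8)&(X<98)&(abs(Y)<30)&(Z>10)&(Z<24)&(p.max(2)<60)&(D[...,0]>-28)
    print(n,m.sum(),'X',np.round(np.percentile(X[m],[1,5,95,99]),1),'Y',np.round(np.percentile(Y[m],[1,99]),1))
    k=m&(Z>15)&(Z<22); A=np.c_[X[k],Y[k],np.ones(k.sum())]; co=np.linalg.lstsq(A,Z[k],rcond=None)[0]
    r=Z[k]-A@co; k2=abs(r)<1.5; co=np.linalg.lstsq(A[k2],Z[k][k2],rcond=None)[0]
    print('top plane: dtilt %.2f deg, roll %.2f deg, Z at mid %.1f (18 expected) n=%d'%(np.degrees(co[0]),np.degrees(co[1]),co@[45,0,1],k2.sum()))
    for x0 in range(10,95,10):
        j=m&(X>x0)&(X<x0+10)
        if j.sum()>5: print(x0,j.sum(),'Zmed %.1f Y %.1f..%.1f'%(np.median(Z[j]),Y[j].min(),Y[j].max()))
    # end face / lip extents
    L=(D[...,2]>46)&(D[...,2]<56)&(abs(Y)<30)&(D[...,0]>35)&(D[...,0]<75)&(p.max(2)>70)
    if L.sum()>20: print('lip top x range',np.round(np.percentile(D[...,0][L],[1,5,50,95,99]),1))
E
python3 - <<'E'
from chk import *
chk('pics/side5f.png','pics/side5.npy',-43.8,11.5,23.1)
chk('pics/top0.png','pics/top0.npy',-43.8,11.5,23.1,'top')
chk('pics/side0.png','pics/side0.npy',-43.8,11.5,23.1,'side')
E
```

```text
side 438 X [26.7 27.9 88.9 90.3] Y [-20.1  23.7]
top plane: dtilt -0.29 deg, roll -0.29 deg, Z at mid 18.3 (18 expected) n=271
20 57 Zmed 18.0 Y -21.0..23.5
30 100 Zmed 18.0 Y -20.7..24.2
40 61 Zmed 17.8 Y 8.9..23.8
50 64 Zmed 17.8 Y 8.9..23.5
60 65 Zmed 17.8 Y -21.0..23.7
70 43 Zmed 17.7 Y -19.8..24.6
80 39 Zmed 17.6 Y -15.1..23.0
90 9 Zmed 17.7 Y -3.4..21.3
lip top x range [44.8 45.5 53.4 62.1 63.2]Traceback (most recent call last):
  File "<stdin>", line 3, in <module>
  File "chk.py", line 9, in chk
    print(n,m.sum(),'X',np.round(np.percentile(X[m],[1,5,95,99]),1),'Y',np.round(np.percentile(Y[m],[1,99]),1))
                                 ~~~~~~~~~~~~~^^^^^^^^^^^^^^^^^^
    return _quantile_unchecked(
        a, q, axis, out, overwrite_input, method, keepdims, weights)
    return _ureduce(a,
                    func=_quantile_ureduce_func,
    ...<5 lines>...
                    overwrite_input=overwrite_input,
                    method=method)
    r = func(a, **kwargs)
    result = _quantile(arr,
                       quantiles=q,
    ...<2 lines>...
                       out=out,
                       weights=wgt)
    slices_having_nans = np.isnan(arr[-1, ...])
                                  ~~~^^^^^^^^^
IndexError: index -1 is out of bounds for axis 0 with size 0
```

```bash
python3 -m creep '[[0,0.0012,0.0006,-0.03,0,0,-1],[0,0.0017,0.0014,-0.06,0,0,-1],[0,0.0018,0.0022,-0.09,0,0,-1],[0,0.0018,0.003,-0.12,0,0,-1],[0,0.0018,0.0037,-0.15,0.001,0,-1],[0.0002,0.0018,0.0045,-0.18,0.001,0,-1],[0.0002,0.0018,0.0053,-0.21,0.001,0,-1],[0.0002,0.0018,0.006,-0.24,0.001,0,-1],[0.0002,0.0017,0.0066,-0.265,0.001,0,-1],[0.0002,0.0017,0.007,-0.283,0.001,0,-1],[0.0002,0.0017,0.007,-0.283,0.001,0,-1]]'; python3 - <<'E'
from h import *; from workcell import monitor,grab_frame
o=monitor.get_obs(); where(o)
tgt(-48,11,15,o);tgt(-50,11,8,o)
E
```

```text
time: 9.4
eef_pos: [545.2, 135.8, 44.8]
tcp_rot: [0.091, -0.684, 0.718, -0.095]
contact_force: [10.3, 0.7, 1.8]
finger_gap: 12.4
t 9.40 A=(-47.5,10.8) th=15.07 packy=0.2 | B=(39.4,34.2) uppercorner x=-52.1 | roterr [-0.03  0.04] F [10.3  0.7  1.8] M [ 0.09 -1.7   0.03] gap 12.4
(-48, 11, 15) norm shift [ 0.0002  0.0006 -0.0003] turn [-0.0024  0.001  -0.0016] | mm [ 0.2  0.5 -0.2] deg [-0.07  0.03 -0.04]
(-50, 11, 8) norm shift [ 0.0002 -0.      0.0064] turn [-0.2468  0.0011 -0.0015] | mm [ 0.2 -0.   5.1] deg [-7.07  0.03 -0.04]
```

```bash
python3 -m creep '[[0,0.0005,0.0002,-0.025,0,0,-1],[0,0.0006,0.0009,-0.05,0,0,-1],[0,0.0007,0.0016,-0.08,0,0,-1],[0,0.0007,0.0023,-0.11,0.001,0,-1],[0,0.0006,0.0032,-0.14,0.001,0,-1],[0.0002,0.0006,0.004,-0.17,0.001,-0.001,-1],[0.0002,0.0005,0.0048,-0.2,0.001,-0.001,-1],[0.0002,0.0005,0.0056,-0.225,0.001,-0.001,-1],[0.0002,0.0004,0.0061,-0.246,0.001,-0.001,-1],[0.0002,0.0004,0.0061,-0.246,0.001,-0.001,-1]]'; python3 - <<'E'
from h import *; from workcell import monitor,grab_frame
o=monitor.get_obs(); where(o)
tgt(-50.3,11,8,o);tgt(-51.8,11,0,o);tgt(-51.8,10.5,0,o)
E
```

```text
time: 10.4
eef_pos: [546.3, 135.8, 39.5]
tcp_rot: [0.048, -0.688, 0.722, -0.051]
contact_force: [10.4, 0.6, 1.7]
finger_gap: 12.1
t 10.40 A=(-50.3,10.6) th=8.03 packy=0.2 | B=(38.8,23.1) uppercorner x=-52.8 | roterr [-0.02  0.03] F [10.4  0.6  1.7] M [ 0.2  -1.77  0.01] gap 12.1
(-50.3, 11, 8) norm shift [ 0.0002 -0.0001 -0.0005] turn [-0.001   0.0008 -0.0011] | mm [ 0.2 -0.  -0.4] deg [-0.03  0.02 -0.03]
(-51.8, 11, 0) norm shift [ 0.0002 -0.0016  0.0077] turn [-0.2803  0.0009 -0.0011] | mm [ 0.2 -1.2  6.1] deg [-8.03  0.02 -0.03]
(-51.8, 10.5, 0) norm shift [ 0.0002 -0.0015  0.0083] turn [-0.2803  0.0009 -0.0011] | mm [ 0.2 -1.2  6.6] deg [-8.03  0.02 -0.03]
```

```bash
python3 -m creep '[[0,0,0.0005,-0.025,0,0,-1],[0,0,0.0012,-0.05,0,0,-1],[0,-0.0001,0.002,-0.08,0,0,-1],[0,-0.0003,0.0028,-0.11,0.001,0,-1],[0,-0.0005,0.0036,-0.14,0.001,0,-1],[0.0002,-0.0007,0.0045,-0.17,0.001,-0.001,-1],[0.0002,-0.0009,0.0054,-0.2,0.001,-0.001,-1],[0.0002,-0.0011,0.0062,-0.23,0.001,-0.001,-1],[0.0002,-0.0012,0.007,-0.258,0.001,-0.001,-1],[0.0002,-0.0014,0.0077,-0.28,0.001,-0.001,-1],[0.0002,-0.0014,0.0077,-0.28,0.001,-0.001,-1]]'; python3 - <<'E'
from h import *; from workcell import monitor,grab_frame
o=monitor.get_obs(); where(o)
p,d=grab_frame('side'); cv2.imwrite('pics/side6.png',cv2.resize(p[220:370,220:370],(600,600)));np.save('pics/side6.npy',d); cv2.imwrite('pics/side6f.png',p)
o=monitor.get_obs(); where(o)
tgt(-51.8,11,0,o);tgt(-51.8,10.5,0,o)
from chk import chk
chk('pics/side6f.png','pics/side6.npy',-51.8,11,0)
E
```

```text
time: 11.5
eef_pos: [548.3, 135.7, 33.2]
tcp_rot: [0.0, -0.69, 0.724, -0.0]
contact_force: [9.6, 1.3, 2.2]
finger_gap: 11.5
t 11.50 A=(-51.8,10.6) th=0.02 packy=0.2 | B=(38.2,10.6) uppercorner x=-51.9 | roterr [-0.02  0.01] F [9.6 1.3 2.2] M [ 0.34 -1.8   0.02] gap 11.5
t 11.55 A=(-52.0,10.6) th=0.02 packy=0.2 | B=(38.0,10.6) uppercorner x=-52.0 | roterr [-0.02  0.01] F [10.2  1.2  1.6] M [ 0.33 -1.82  0.03] gap 12.6
(-51.8, 11, 0) norm shift [ 0.0002 -0.0002 -0.0005] turn [-0.0008  0.0007 -0.0003] | mm [ 0.2 -0.2 -0.4] deg [-0.02  0.02 -0.01]
(-51.8, 10.5, 0) norm shift [ 0.0002 -0.0002  0.0002] turn [-0.0008  0.0007 -0.0003] | mm [ 0.2 -0.2  0.1] deg [-0.02  0.02 -0.01]
side 511 X [30.5 32.4 90.7 97.4] Y [-20.5  24.3]
top plane: dtilt 0.18 deg, roll 0.08 deg, Z at mid 17.9 (18 expected) n=339
30 112 Zmed 17.9 Y -22.2..24.3
40 56 Zmed 17.2 Y 7.6..24.0
50 56 Zmed 17.6 Y 7.7..23.8
60 82 Zmed 17.8 Y -3.5..23.4
70 88 Zmed 17.6 Y -6.4..23.3
80 89 Zmed 17.7 Y -5.4..23.2
90 27 Zmed 21.8 Y -3.5..29.3
lip top x range [45.2 45.7 54.2 62.4 63.3]
```

View pics/side6.png

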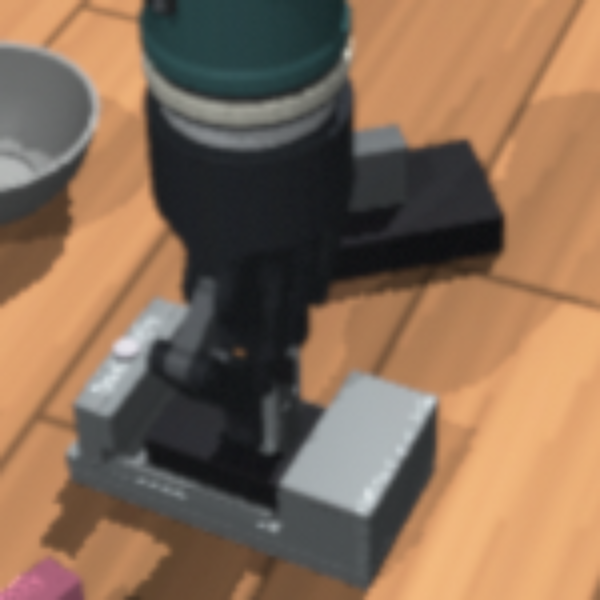

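The pack is flat in the bay at about (210,440), short of the lip at (140,450). I'll lower it gently to the floor, then ease it forward.

```bash
python3 -m creep '[[0.0001,0,0.0004,0,0,0,-1],[0.0002,0,0.0008,0,0,0,-1],[0.0002,0,0.0008,0,0,0,-1]]'; python3 - <<'E'
from h import *; from workcell import monitor,grab_frame
o=monitor.get_obs(); where(o)
E
```

```text
time: 11.85
eef_pos: [548.3, 135.7, 33.2]
tcp_rot: [0.001, -0.69, 0.724, -0.0]
contact_force: [10.5, 1.2, 3.6]
finger_gap: 12.2
t 11.85 A=(-51.8,10.5) th=0.08 packy=0.2 | B=(38.2,10.6) uppercorner x=-51.8 | roterr [-0.04  0.  ] F [10.5  1.2  3.6] M [ 0.36 -1.75 -0.04] gap 12.2
```

```bash
python3 -m creep '[[0,-0.0005,0,0,0,0,-1],[0,-0.0015,0,0,0,0,-1],[0,-0.0025,0,0,0,0,-1],[0,-0.0035,0,0,0,0,-1],[0,-0.0045,0,0,0,0,-1],[0,-0.0055,0,0,0,0,-1],[0,-0.0065,0,0,0,0,-1],[0,-0.007,0,0,0,0,-1],[0,-0.007,0,0,0,0,-1]]'; python3 - <<'E'
from h import *; from workcell import monitor,grab_frame
o=monitor.get_obs(); where(o)
E
```

```text
time: 12.75
eef_pos: [552.7, 135.3, 32.4]
tcp_rot: [-0.001, -0.69, 0.724, 0.001]
contact_force: [8.5, 1.0, 3.7]
finger_gap: 11.9
t 12.75 A=(-47.5,9.9) th=-0.10 packy=-0.0 | B=(42.5,9.7) uppercorner x=-47.5 | roterr [ 0.   -0.01] F [8.5 1.  3.7] M [ 0.33 -1.44 -0.02] gap 11.9
```

```bash
python3 -m creep '[[0,-0.0008,0,0,0,0,-1],[0,-0.0016,0,0,0,0,-1],[0,-0.0024,0,0,0,0,-1],[0,-0.0032,0,0,0,0,-1],[0,-0.004,0,0,0,0,-1],[0,-0.005,0,0,0,0,-1],[0,-0.005,0,0,0,0,-1]]'; python3 - <<'E'
from h import *; from workcell import monitor,grab_frame
o=monitor.get_obs(); where(o)
E
```

```text
time: 13.45
eef_pos: [555.4, 135.2, 32.4]
tcp_rot: [-0.002, -0.69, 0.724, 0.002]
contact_force: [4.7, 1.9, 5.7]
finger_gap: 12.1
t 13.45 A=(-44.9,10.0) th=-0.27 packy=-0.0 | B=(45.1,9.6) uppercorner x=-44.8 | roterr [ 0.01 -0.01] F [4.7 1.9 5.7] M [ 0.25 -0.95 -0.02] gap 12.1
```

```bash
python3 -m creep '[[0,-0.0008,-0.0004,0.003,0,0,-1],[0,-0.0016,-0.0005,0.003,0,0,-1],[0,-0.0024,-0.0005,0.003,0,0,-1],[0,-0.0032,-0.0005,0.003,0,0,-1],[0,-0.0032,-0.0005,0.003,0,0,-1]]'; python3 - <<'E'
from h import *; from workcell import monitor,grab_frame
o=monitor.get_obs(); where(o)
E
```

```text
time: 13.95
eef_pos: [556.9, 135.1, 32.4]
tcp_rot: [-0.002, -0.69, 0.724, 0.002]
contact_force: [3.2, 2.0, 7.2]
finger_gap: 12.2
t 13.95 A=(-43.4,10.1) th=-0.33 packy=-0.0 | B=(46.6,9.6) uppercorner x=-43.3 | roterr [ 0.03 -0.02] F [3.2 2.  7.2] M [ 0.28 -0.61 -0.02] gap 12.2
```

```bash
python3 -m creep '[[0,0,-0.0006,0.004,0,0,-1],[0,0,-0.0012,0.008,0,0,-1],[0,0,-0.0015,0.01,0,0,-1],[0,0,-0.0015,0.01,0,0,-1]]'; python3 - <<'E'
from h import *; from workcell import monitor,grab_frame
o=monitor.get_obs(); where(o)
E
```

```text
time: 14.35
eef_pos: [557.0, 135.0, 32.3]
tcp_rot: [-0.0, -0.69, 0.724, 0.0]
contact_force: [5.9, 1.7, 1.1]
finger_gap: 12.3
t 14.35 A=(-43.2,9.8) th=-0.03 packy=-0.1 | B=(46.8,9.7) uppercorner x=-43.2 | roterr [ 0.03 -0.01] F [5.9 1.7 1.1] M [ 0.42 -1.12 -0.03] gap 12.3
```

```bash
python3 -m creep '[[0,-0.0008,0,0,0,0,-1],[0,-0.0016,0,0,0,0,-1],[0,-0.0024,0,0,0,0,-1],[0,-0.0032,0,0,0,0,-1],[0,-0.0032,0,0,0,0,-1]]'; python3 - <<'E'
from h import *; from workcell import monitor,grab_frame
o=monitor.get_obs(); where(o)
E
```

```text
time: 14.85
eef_pos: [558.4, 134.9, 32.3]
tcp_rot: [-0.001, -0.69, 0.724, 0.001]
contact_force: [2.8, 3.5, 5.4]
finger_gap: 12.5
t 14.85 A=(-41.8,9.9) th=-0.19 packy=-0.2 | B=(48.2,9.6) uppercorner x=-41.7 | roterr [ 0.05 -0.01] F [2.8 3.5 5.4] M [ 0.61 -0.7  -0.07] gap 12.5
```

```bash
python3 -m creep '[[-0.0004,0,-0.0005,0.003,0,0,-1],[-0.0008,0,-0.001,0.006,0,0,-1],[-0.001,0,-0.001,0.006,0,0,-1],[-0.001,0,-0.001,0.006,0,0,-1]]'; python3 - <<'E'
from h import *; from workcell import monitor,grab_frame
o=monitor.get_obs(); where(o)
E
```

```text
time: 15.25
eef_pos: [558.5, 134.9, 32.3]
tcp_rot: [-0.001, -0.69, 0.724, -0.001]
contact_force: [5.2, 3.3, 2.2]
finger_gap: 12.2
t 15.25 A=(-41.7,9.7) th=-0.02 packy=-0.2 | B=(48.3,9.7) uppercorner x=-41.7 | roterr [ 0.14 -0.02] F [5.2 3.3 2.2] M [ 0.47 -0.87  0.01] gap 12.2
```

```bash
python3 - <<'E'
from h import *; from workcell import monitor,grab_frame
for n in('side','top'):
    p,d=grab_frame(n); np.save(f'pics/{n}7.npy',d); cv2.imwrite(f'pics/{n}7f.png',p)
o=monitor.get_obs(); where(o)
from chk import chk
chk('pics/side7f.png','pics/side7.npy',-41.7,10,0)
p=cv2.imread('pics/side7f.png');q=cv2.imread('pics/top7f.png')
cv2.imwrite('pics/c7.png',np.hstack([cv2.resize(p[260:370,230:340],(400,400),interpolation=cv2.INTER_CUBIC),cv2.resize(q[190:310,160:280],(400,400),interpolation=cv2.INTER_CUBIC)]))
E
```

```text
t 15.35 A=(-41.7,9.7) th=-0.02 packy=-0.2 | B=(48.3,9.7) uppercorner x=-41.7 | roterr [ 0.14 -0.02] F [6.  2.6 2.2] M [ 0.4  -0.92 -0.01] gap 12.5
side 625 X [21.4 22.8 86.9 88. ] Y [-21.2  23.8]
top plane: dtilt -0.04 deg, roll -0.29 deg, Z at mid 18.1 (18 expected) n=429
20 132 Zmed 17.9 Y -24.2..23.1
30 120 Zmed 17.9 Y -22.2..23.4
40 56 Zmed 17.7 Y 7.9..23.6
50 57 Zmed 17.2 Y 7.8..24.0
60 71 Zmed 18.0 Y -3.4..23.5
70 95 Zmed 17.7 Y -5.1..23.8
80 93 Zmed 18.1 Y -5.3..28.9
lip top x range [45.  45.6 56.9 62.6 63.4]
```

View pics/c7.png

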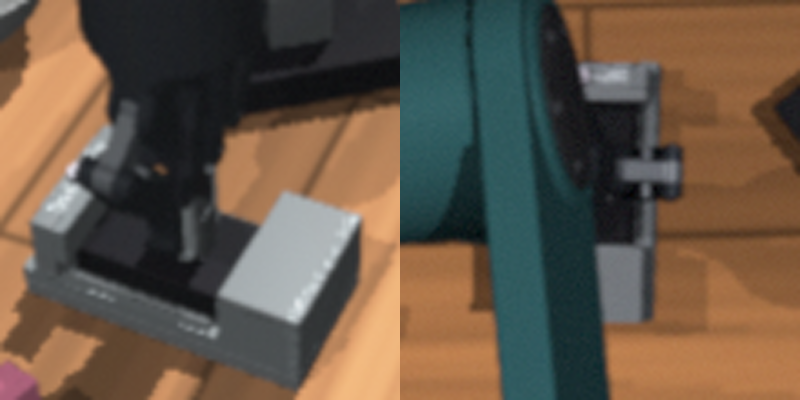

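The lip end is now under the lip at about (75,240) in the left half, with the pack flat and centred. I'll keep easing it forward.

```bash
python3 -m creep '[[-0.0002,-0.0008,-0.0002,0.002,-0.002,0,-1],[-0.0003,-0.0016,-0.0004,0.004,-0.004,0,-1],[-0.0004,-0.0024,-0.0006,0.006,-0.004,0,-1],[-0.0004,-0.0024,-0.0006,0.006,-0.004,0,-1]]'; python3 - <<'E'
from h import *; from workcell import monitor,grab_frame
o=monitor.get_obs(); where(o)
E
```

```text
time: 15.75
eef_pos: [560.0, 134.8, 32.3]
tcp_rot: [0.0, -0.69, 0.724, -0.001]
contact_force: [5.4, 1.2, 1.1]
finger_gap: 12.4
t 15.75 A=(-40.1,9.6) th=0.08 packy=-0.2 | B=(49.9,9.8) uppercorner x=-40.2 | roterr [ 0.06 -0.02] F [5.4 1.2 1.1] M [ 0.27 -0.82 -0.05] gap 12.4
```

Smooth so far: Fx follows the spring. I'll continue until the end wall takes the load.

```bash
python3 -m creep '[[-0.0002,-0.0008,0,0.001,0,0,-1],[-0.0003,-0.0016,0,0.002,0,0,-1],[-0.0004,-0.0016,0,0.002,0,0,-1]]'; python3 - <<'E'
from h import *; from workcell import monitor,grab_frame
o=monitor.get_obs(); where(o)
E
```

```text
time: 16.05
eef_pos: [560.7, 134.8, 32.3]
tcp_rot: [-0.0, -0.69, 0.724, -0.001]
contact_force: [3.9, -1.1, 1.5]
finger_gap: 11.7
t 16.05 A=(-39.4,9.6) th=0.07 packy=-0.1 | B=(50.6,9.8) uppercorner x=-39.4 | roterr [ 0.1  -0.02] F [ 3.9 -1.1  1.5] M [ 0.07 -0.65  0.  ] gap 11.7
```

```bash
python3 -m creep '[[0,-0.0008,0,0.001,0,0,-1],[0,-0.0016,0,0.002,0,0,-1],[0,-0.0016,0,0.002,0,0,-1]]'; python3 - <<'E'
from h import *; from workcell import monitor,grab_frame
o=monitor.get_obs(); where(o)
E
```

```text
time: 16.35
eef_pos: [560.8, 134.8, 32.3]
tcp_rot: [-0.001, -0.69, 0.724, -0.0]
contact_force: [-2.9, -0.3, 3.3]
finger_gap: 12.1
t 16.35 A=(-39.4,9.7) th=-0.04 packy=-0.2 | B=(50.6,9.6) uppercorner x=-39.4 | roterr [ 0.11 -0.02] F [-2.9 -0.3  3.3] M [-0.13  0.32  0.01] gap 12.1
```

```bash
python3 -m creep '[[0,0.0005,-0.0006,0.002,0,0,-1],[0,0.0005,-0.0006,0.002,0,0,-1]]' 20; python3 - <<'E'
from h import *; from workcell import monitor,grab_frame
o=monitor.get_obs(); where(o)
E
```

```text
time: 16.55
eef_pos: [560.8, 134.8, 32.3]
tcp_rot: [-0.0, -0.69, 0.724, -0.001]
contact_force: [-2.4, -1.1, -0.6]
finger_gap: 12.2
t 16.55 A=(-39.3,9.6) th=0.08 packy=-0.1 | B=(50.7,9.8) uppercorner x=-39.4 | roterr [ 0.11 -0.02] F [-2.4 -1.1 -0.6] M [-0.18  0.2  -0.01] gap 12.2
```

```bash
python3 -m creep '[[0,0,0,0,0,0,-0.75],[0,0,0,0,0,0,-0.65],[0,0,0,0,0,0,-0.55],[0,0,0,0,0,0,-0.45],[0,0,0,0,0,0,-0.3],[0,0,0,0,0,0,-0.2],[0,0,0,0,0,0,-0.2]]'; python3 - <<'E'
from h import *; from workcell import monitor,grab_frame
o=monitor.get_obs(); where(o)
E
```

```text
time: 17.25
eef_pos: [562.2, 135.3, 33.5]
tcp_rot: [0.001, -0.69, 0.724, -0.002]
contact_force: [-0.7, 0.2, -0.8]
finger_gap: 34.2
t 17.25 A=(-37.8,10.7) th=0.27 packy=0.4 | B=(52.1,11.1) uppercorner x=-37.9 | roterr [ 0.03 -0.02] F [-0.7  0.2 -0.8] M [ 0.11 -0.01  0.05] gap 34.2
```

Released, and the tool reads no force. I'll go straight up, move clear of the view and check.

```bash
python3 -m creep '[[0,0,-0.01,0,0,0,-0.2],[0,0,-0.035,0,0,0,-0.2],[0,0,-0.08,0,0,0,-0.2],[0,0,-0.14,0,0,0,-0.2],[0,0.05,-0.2,0,0,0,-0.2],[0,0.11,-0.22,0,0,0,-0.2],[0,0.17,-0.24,0,0,0,-0.2],[0,0.23,-0.24,0,0,0,-0.2],[0,0.29,-0.24,0,0,0,-0.2],[0,0.3,-0.24,0,0,0,-0.2],[0,0.3,-0.24,0,0,0,-0.2]]'; python3 - <<'E'
from h import *; from workcell import monitor,grab_frame
show()
for n in('side','top'):
    p,d=grab_frame(n); np.save(f'pics/{n}8.npy',d); cv2.imwrite(f'pics/{n}8f.png',p)
from chk import chk
chk('pics/side8f.png','pics/side8.npy',-39.4,10,0)
try: chk('pics/top8f.png','pics/top8.npy',-39.4,10,0,'top')
except Exception as e: print(e)
p=cv2.imread('pics/side8f.png');q=cv2.imread('pics/top8f.png')
cv2.imwrite('pics/c8.png',np.hstack([cv2.resize(p[260:370,230:340],(400,400),interpolation=cv2.INTER_CUBIC),cv2.resize(q[190:310,160:280],(400,400),interpolation=cv2.INTER_CUBIC)]))
E
```

```text
time: 18.35
eef_pos: [320.0, 147.1, 225.6]
tcp_rot: [0.003, -0.691, 0.723, -0.003]
contact_force: [-0.2, -0.2, -0.5]
finger_gap: 34.1
t 18.35 pos [320.  147.1 225.6] xax [-0.046 -0.999 -0.001] zax [ 0.008  0.    -1.   ] F [-0.2 -0.2 -0.5] M [ 0.   -0.   -0.03] gap 34.1
side 790 X [18.8 20.9 84.8 86.4] Y [-22.3  24. ]
top plane: dtilt 0.26 deg, roll -0.44 deg, Z at mid 18.0 (18 expected) n=509
10 28 Zmed 17.9 Y -20.7..23.1
20 143 Zmed 17.9 Y -23.8..22.9
30 122 Zmed 17.8 Y -23.3..23.5
40 79 Zmed 17.9 Y -24.7..24.0
50 74 Zmed 17.6 Y 4.4..23.6
60 93 Zmed 17.7 Y -10.5..23.9
70 131 Zmed 17.9 Y -23.2..23.6
80 117 Zmed 18.2 Y -29.3..28.9
lip top x range [44.7 45.4 53.5 62.5 63.5]
top 948 X [11.7 14.2 81.7 83.8] Y [-26.7  25.7]
top plane: dtilt -0.15 deg, roll -0.18 deg, Z at mid 18.1 (18 expected) n=612
10 131 Zmed 18.0 Y -25.2..25.6
20 157 Zmed 17.9 Y -28.4..24.5
30 104 Zmed 18.3 Y -23.9..26.6
40 94 Zmed 18.0 Y -27.8..26.9
50 92 Zmed 17.8 Y -27.6..27.3
60 157 Zmed 17.9 Y -27.5..25.8
70 142 Zmed 18.0 Y -26.9..26.1
80 71 Zmed 17.4 Y -28.7..28.9
lip top x range [45.  45.5 53.7 61.6 62.5]
```

View pics/c8.png

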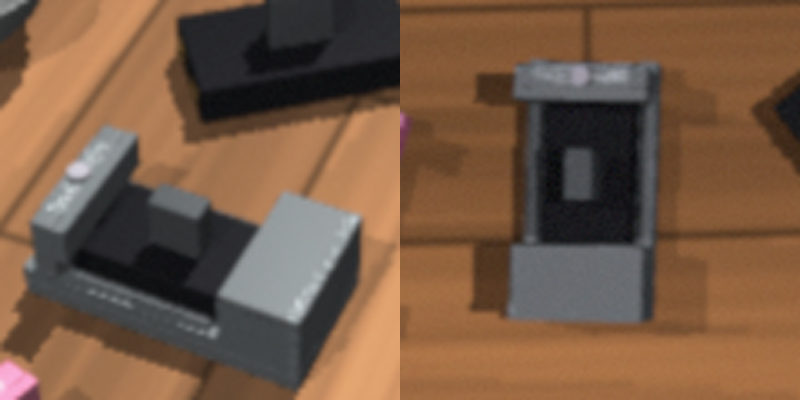

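View pics/top8f.png

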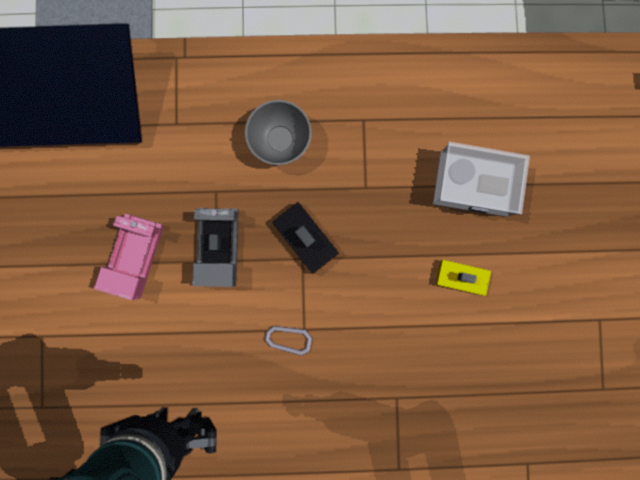

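The pack lies in the bay under the hood and lip, at about (216,242). The bowl, box and carabiner appear where they were. One last measurement of the rib position and yaw.

```bash
python3 - <<'E'
from h import *
a=np.radians(YAW); ex=np.array([np.cos(a),np.sin(a),0]); ey=np.array([-ex[1],ex[0],0]); OO=np.array([O[0],O[1],-1.6])
for n in('top','side'):
    W=cloud(n,np.load(f'pics/{n}8.npy'))-OO; D=np.stack([W@ex,W@ey,W[...,2]],-1)
    m=(abs(D[...,0]-5)<22)&(abs(D[...,1])<16)&(D[...,2]>48)&(D[...,2]<62); q=D[m]
    print(n,m.sum(),cv2.minAreaRect(q[:,:2].astype(np.float32)),'z',np.median(q[:,2]))
d0=cv2.imread('pics/top0.png').astype(int);d8=cv2.imread('pics/top8f.png').astype(int)
for nm,(u0,v0,u1,v1) in dict(bowl=(240,95,315,170),box=(430,140,532,218),carab=(262,322,315,358)).items(): print(nm,'mean abs diff',abs(d0-d8)[v0:v1,u0:u1].mean().round(2))
E
```

```text
top 132 ((5.883033275604248, -0.8928751945495605), (24.066139221191406, 14.003575325012207), 1.5183088779449463) z 54.3712807616362
side 145 ((5.8054680824279785, 0.047757625579833984), (26.734466552734375, 14.521577835083008), 0.4194164574146271) z 54.00225180295026
bowl mean abs diff 1.49
box mean abs diff 1.33
carab mean abs diff 1.37
```

```bash
python3 - <<'E'
from workcell import job
print(job.close_job())
E
```

```text
the job is handed in; nothing more can be done
None
```

The smaller black pack is home in the grey dock, and I handed the job in at about 18.5 s on the robot's clock.

**What I did:** I gripped the pack by its rib and slid it in under the hood at 28.5° of tilt. I pushed the plate back to about 17 mm of travel by the tool pose, then laid the pack flat. I eased it forward at under 10 mm/s until the end wall stopped it and the load came off the spring: the tool stopped advancing and the push reading went from +3.9 to -2.9 N. I then opened the fingers slowly and backed away.

**Last checks:**
- **Position:** both cameras put the rib centre at dock x of about +5.8 mm, which matches where the end wall stopped the pack. The pack's end is about 6 mm past the lip edge.
- **Flat and square:** the rib top is at 54.0 to 54.4 mm, against 54.5 expected. The pack's top face is within about 0.5° of flat, and the yaw reads 0.4° from one camera and 1.5° from the other.
- **Forces:** readings between moves stayed at about 10 N or less, and the tool read about zero after release.
- **Bystanders:** the bowl, box and carabiner look unchanged in the top view, beyond image noise.

**Disagreements:**
- The cameras differ by about 1 mm on the pack's sideways position (-0.9 against 0.0 mm); both are inside the ±2 mm clearance.
- A sideways force of up to 3.5 N showed up while easing, probably rubbing in the bay. It faded after a small correction.
- I couldn't read the plate's travel directly. I inferred it from the tool pose and the spring force, which agreed to within about 2 mm.

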